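# Box a stone seal in its two-part dowelled case and hold the case shut for gluing

### The arm

A 6-joint arm with a two-finger parallel gripper is mounted at the origin on the work surface. World frame = base frame: x ahead of the robot, y to its left, z up, the work surface at z = 0. Lengths are in m, angles in rad, forces in N, time in s.
With the tool pointing down it reaches from about 0.35 to 0.95 m from the base axis. Payload 17.4 kg.
Tool frame: the origin (TCP) lies between the finger pads; the fingertips stand 14 mm ahead of it and the grasp point (between the pads) lies 5 mm behind it (env.tip_reach is the distance from the TCP to the fingertips, in m); z points along the fingers, y is the line along which they close (so a half turn about z gives the same grasp; the last joint's range is limited). The gripper opens to 93 mm and grips with 3 to 60 N. Pads are 15 mm wide; open, the fingers measure 128 mm over their backs; the gripper's body (75 mm by 188 mm) begins 65 mm behind the grasp point.
Start: joints at [-1.315, 0.116, 1.442, -0, 1.584, -0.038], TCP at [0.195, -0.646, 0.233] pointing down, gripper open.
Joint ranges: [-2.83, 2.83], [-0.83, 2.19], [0.07, 2.5], [-1.14, 4.28], [0.01, 3], [-2.97, 2.97]. Speed limits (rad/s): [1.89, 1.89, 2.22, 3.14, 3.14, 3.14].

### API

Orientations are given as a unit quaternion [x, y, z, w].
In Python, from cell import env gives the robot as it stands. The module is installed in compiled form; this text tells all that it offers.
- The arm moves only by the tool move_arm, never from a script. Its argument "motion" is a list of rows, each an object with "travel": the shift along the tool's x, y, z normalised to -1 to 1, where 1 is 40 mm, a list of three; "angular": the turn, a rotation vector about the tool's x, y, z normalised to -1 to 1, where 1 is 6 degrees, a list of three. A call has 1 to 10 rows; each row shifts and turns the commanded pose from where the row before left it, along the tool's axes as they then stand; what a row does not reach is not made up. A row lasts 1/8 s, in which the tool goes at most 62.5 mm and 10.7 degrees, less where a joint would pass 70% of its speed; a pose out of reach is approached as far as the arm can. A call with a number of a shift or a turn outside -1 to 1 is refused whole. A call with a gripper value outside its range is refused whole. "fingers" is the gripper command: -1 is fully open, 1 is shut, values between are in proportion, set as the call begins (left out, the last holds). The fingers move at their own pace and stop on an object; the grip force is fixed at half the most. Time passes only in rows, so rows that do not move let the fingers close. It gives the time, the measured TCP pose, the force, the opening and the grip force at its end, in the units of the state.
- env.get_state(): the state, without advancing time (a new reading comes with each control period).
- env.get_image(name): name is "scene" or "top"; returns a dict with "color" (480x640x3 uint8, blue, green, red), "vertical_fov" (degrees; the focal length in pixels is half the picture's height over the tangent of half this angle, whatever the lens; pixels are square), "cx", "cy" (the principal point, pixels), "distortion" ([k1, k2, p1, p2, k3] as OpenCV has them; the pictures are not rectified), "R" (3x3) and "t" (3): a world point X has camera coordinates R X + t. Camera axes: x right, y down, z forward; pixel columns grow to the right and rows downward; lengths in m; the calibration is good to about 2 mm. A picture is of the moment at which its call begins. There is no depth.
- env.hand_in(): hands the job in; it is judged then, once.
The state is a dict: "clock": time; "joint_positions": joint angles; "qvel": joint speeds; "effort": joint torques, N m; "tool_pos": TCP position; "tool_rot": TCP orientation; "ft_force": force on the tool from outside, world axes, zero at the start; "torque": the same for the moment, N m; "grip_width": opening from 0.0 (shut) to 1.0 (fully open); "gripper_force": force on a finger pad.
Only numpy, scipy, OpenCV 4.12 (cv2) and the standard library are available. Lean on these libraries where they do the work, as an engineer would, in place of code of your own. Each camera call takes 0.05 s, during which the arm holds its last target. There are 200 camera calls.

### The job

Lay the stone seal in the trough of the lower half of the wooden case and let go of it, then fit the upper half over it, both dowels through its holes, until the two halves meet flush. Finish while still holding the case shut as one does while glue sets: keep the gripper on the upper half, pressing it down steadily and firmly with about 15 N, and do not let go. Leave the ink bottle, the inkstone and the pen cup where they stand.

Things in the scene. Friction and masses are not known exactly. Their poses are not given: they have to be found in the camera images.
- bottom_top (a point): Centre of the top face of the lower half of the seal case, 20 mm above the table. Mid-top is a trough 62 (x) x 27 (y) mm, 9 mm deep. Two upright wooden dowels, 10 mm in diameter, stand at x = +47 and -47 mm, y = 0 and rise 22 mm above this face; their last 6 mm taper to a 4 mm tip. x is along the block, z up.
- case_bottom: The lower half of the seal case: a wooden block 128 (x) x 56 (y) x 20 (z) mm, firmly fixed to the table. Origin at the centre of its underside, axes as bottom_top.
- top_grip (a point): Centre of the grip bar on the upper half of the case, half-way up the bar, 34 mm above the flat underside. The bar is 60 (x) x 20 (y) x 22 (z) mm and is the topmost part. With the halves flush this point is 34 mm above bottom_top. x is along the bar, z up.
- case_top: Loose upper half of the case, same wood, 0.13-0.25 kg, 45 mm high, right way up on the table: flange 128 x 56 x 15 mm with two 12 mm through holes at x = +47 and -47 mm; on it a cap 72 x 46 x 8 mm, then the grip bar. Underneath, centred, a hollow 62 x 27 mm, 15 mm deep, takes the seal. Fits either way round (half-turn about z). Origin: centre of its underside, axes as top_grip.
- seal_center (a point): Centre of the loose seal, a plain marble bar 56 (x) x 22 (y) x 22 (z) mm, about 80 g, lying on the table; x is along the bar. Lying in the trough (either way round) its centre is 2 mm above bottom_top and it stands 13 mm proud of the lower half.
- seal: The seal: origin at the centre of its underside, 11 mm below seal_center.
- ink_bottle: Bystander: black ink bottle with a yellow cap, 56 mm in diameter, 120 mm tall; origin at the centre of its underside.
- inkstone: Bystander: black inkstone tray 70 x 130 x 22 mm; origin at the centre of its underside.
- pen_cup: Bystander: grey cup of markers, 72 mm in diameter, 140 mm tall with the pens; origin at the centre of its underside.
Mind the look-alikes: they are no part of the job. Several things look just like the seal: the one meant starts farthest to the robot's right.

How it is judged:
On the way, in this order (a step that is already met when the one before it is completed fails the run):
1. the seal lies in the trough of the lower half, let go (x of seal_center in the frame of bottom_top between -0.008 and 0.008 m and y of seal_center in the frame of bottom_top between -0.006 and 0.006 m and z of seal_center in the frame of bottom_top between -0.001 and 0.0045 m and angle between the x axis of seal_center and the x axis of bottom_top, either way round below 0.2 rad and contact force between the fingers and seal below 0.1 N and linear speed of seal below 0.02 m/s), for 0.2 s.
2. the upper half sits flush on the lower half, on both dowels (x of top_grip in the frame of bottom_top between -0.003 and 0.003 m and y of top_grip in the frame of bottom_top between -0.003 and 0.003 m and z of top_grip in the frame of bottom_top between 0.031 and 0.036 m and angle between the x axis of top_grip and the x axis of bottom_top, either way round below 0.06 rad and angle between top_grip's own z axis and vertical below 0.05 rad), for 0.2 s.
At the end, for the whole second after the job is handed in: Seal in the trough (within 8 mm along, 6 mm across, on its floor); upper half flush on the lower (-3/+2 mm in height, 3 mm sideways, 0.06 rad yaw, 0.05 rad tilt); fingers on the upper half, halves pressed together with 6 to 45 N through the last second (all of step 2 and x of seal_center in the frame of bottom_top between -0.008 and 0.008 m and y of seal_center in the frame of bottom_top between -0.006 and 0.006 m and z of seal_center in the frame of bottom_top between -0.001 and 0.0045 m and angle between the x axis of seal_center and the x axis of bottom_top, either way round below 0.2 rad and contact force between case_top and case_bottom between 6 and 45 N and contact force between the fingers and case_top above 2 N); the arm keeps its last pose, push and grip.
It fails at once if the ink bottle is moved by more than 25 mm (distance of ink_bottle from where it was at the start of the episode above 0.025 m).
It fails at once if the inkstone is moved by more than 25 mm (distance of inkstone from where it was at the start of the episode above 0.025 m).
It fails at once if the pen cup is moved by more than 25 mm (distance of pen_cup from where it was at the start of the episode above 0.025 m).
It also fails if it takes over 64 s, if anything falls off the work surface, if the arm or the gripper's body presses on something with over 40 N, if the wrist force passes 120 N, or if a joint passes its speed limit or range.

## Working session

There is one attempt and no reset: what is moved stays moved. The work goes in short steps, Python scripts to look and compute and a tool call to move; the robot and the scene stay as the last step left them, time stands still between calls to the robot, and variables do not carry over. Pictures are saved under pics/ and viewed, at most 10 in all, crops included, and the job is handed in when it is done.

Besides the shell and the picture viewer there is one more tool, called after ">>>" in YAML: its name, and indented under it one key for each argument. move_arm: Moves the arm, as the interface text tells. Its arguments: {"type":"object","properties":{"motion":{"type":"array"},"fingers":{"type":"number"}},"required":["motion"]}

```bash
mkdir -p pics; cat > h.py <<'E'
import numpy as np, cv2
from cell import env
def cam(n,save=None):
    d=env.get_image(n)
    if save: cv2.imwrite('pics/'+save,d['color'])
    f=240/np.tan(np.radians(d['vertical_fov'])/2)
    d['K']=np.array([[f,0,d['cx']],[0,f,d['cy']],[0,0,1.]]); d['R']=np.array(d['R']);d['t']=np.array(d['t']);d['D']=np.array(d['distortion'],float)
    return d
def px2w(d,uv,z):
    p=cv2.undistortPoints(np.array(uv,float).reshape(-1,1,2),d['K'],d['D']).reshape(-1,2)
    r=np.c_[p,np.ones(len(p))]@d['R']; c=-d['R'].T@d['t']
    return c+r*((z-c[2])/r[:,2])[:,None]
def w2px(d,X):
    return cv2.projectPoints(np.array(X,float).reshape(-1,1,3),cv2.Rodrigues(d['R'])[0],d['t'],d['K'],d['D'])[0].reshape(-1,2)
E
python3 - <<'E'
from h import *
for n in('scene','top'):
    d=cam(n,n+'0.png'); print(n,d['vertical_fov'],d['D'],-d['R'].T@d['t'],d['R'].round(2).tolist())
print(env.get_state())
E
```

```text
scene 50.22585967347602 [-0.13912896  0.          0.          0.          0.        ] [ 1.0980178  -0.25859142  0.68148582] [[0.48, 0.88, -0.01], [0.65, -0.36, -0.67], [-0.59, 0.32, -0.74]]
top 57.9488866803232 [-0.09905005  0.          0.          0.          0.        ] [0.52000222 0.01114945 0.772008  ] [[-0.01, -1.0, 0.01], [-1.0, 0.01, -0.08], [0.08, -0.01, -1.0]]
{'clock': 0.1, 'joint_positions': array([-1.31484008e+00,  1.16454884e-01,  1.44217292e+00,  3.08993109e-05,
        1.58396582e+00, -3.78139158e-02]), 'qvel': array([-0.00016494,  0.00128412, -0.00034901, -0.00130565, -0.00108185,
        0.00065355]), 'effort': array([ 2.16702865e-03, -7.22887874e+01, -6.23865581e+01,  7.81133445e-02,
        2.26881949e-02, -4.63576544e-05]), 'tool_pos': array([ 0.19540837, -0.64594137,  0.23198347]), 'tool_rot': array([ 9.89231616e-01,  1.46357645e-01, -3.91238890e-05, -4.99194346e-04]), 'ft_force': array([-0.00278113,  0.72316021,  0.6386086 ]), 'torque': array([0.02376867, 0.01430939, 0.02310581]), 'gripper_force': 0.0, 'grip_width': 1.0000230923652176}
```

View pics/top0.png

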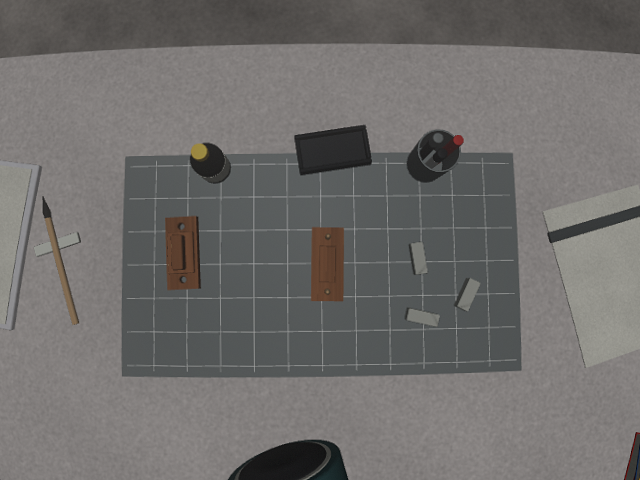

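View pics/scene0.png

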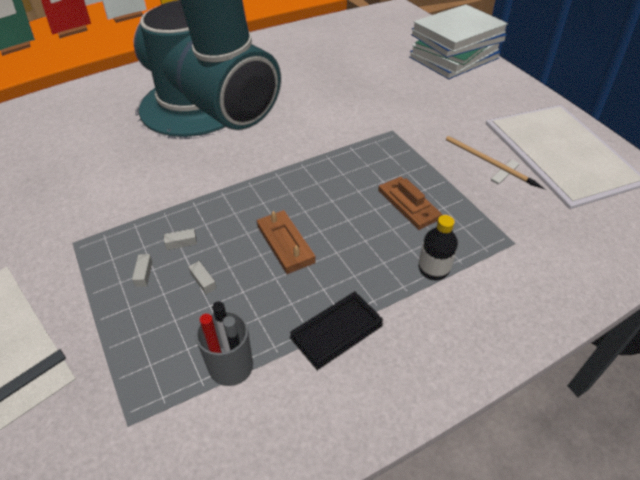

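The top view shows the pieces that look like the seal at (419,258), (468,294) and (423,317), plus one on the far left at (57,244). Image right is the robot's right (-y), so (468,294) is the seal. The lower half with its dowels is at (328,264). The upper half is at (183,253). I'll confirm this in an enlarged crop.

```bash
python3 - <<'E'
from h import *
im=cv2.imread('pics/top0.png')
a=cv2.resize(im[230:340,390:500],None,fx=5,fy=5,interpolation=cv2.INTER_CUBIC)
cv2.imwrite('pics/seal_crop.png',a)
b=cv2.resize(im[205:310,150:210],None,fx=5.7,fy=5.7,interpolation=cv2.INTER_CUBIC)
c=cv2.resize(im[215:320,295:360],None,fx=5.7,fy=5.7,interpolation=cv2.INTER_CUBIC)
print(b.shape,c.shape)
cv2.imwrite('pics/case_crop.png',np.hstack([b,c]))
E
```

```text
(598, 342, 3) (598, 370, 3)
```

View pics/seal_crop.png

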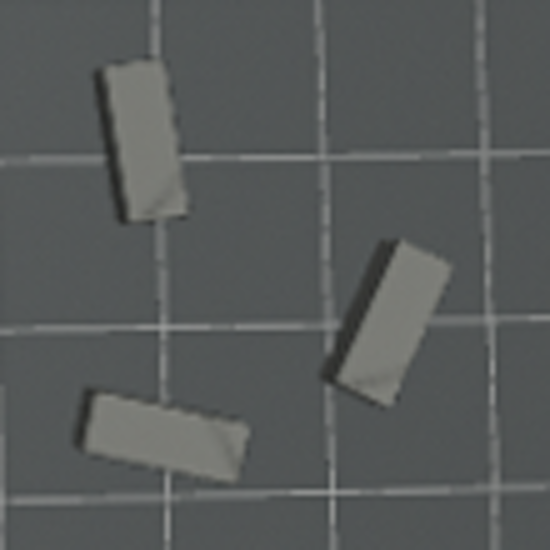

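View pics/case_crop.png

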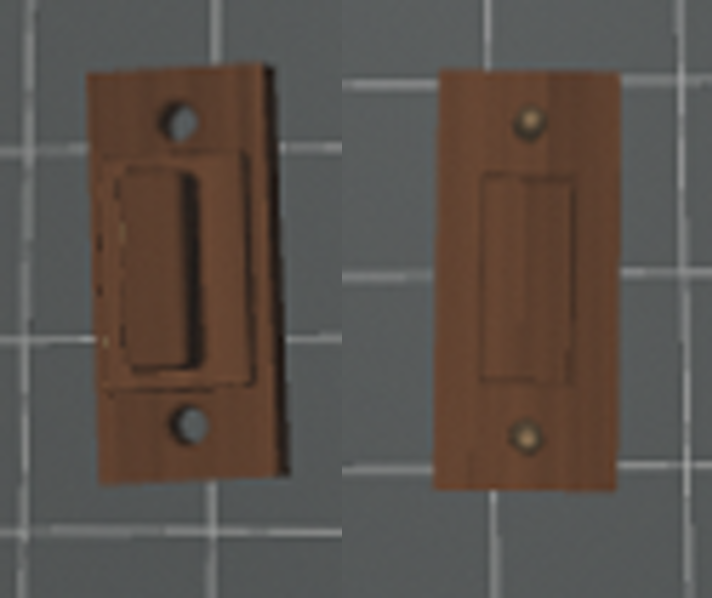

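The seal crop confirms the rightmost bar, centred near crop (394,322), as the seal. The case crop shows the upper half's flange and bar on the left and the dowelled lower half on the right. Next I'll turn these into world poses.

```bash
python3 - <<'E'
from h import *
d=cam('top')
def m(n,uv,z,s,o):
    uv=(np.array(uv)+.5)/s-.5+o
    p=px2w(d,uv,z)[:,:2]; print(n,'c',p.mean(0).round(4))
    if len(p)==4:
        e=[np.linalg.norm(p[i]-p[(i+1)%4]) for i in range(4)]
        L=(p[0]+p[1]-p[2]-p[3]); W=(p[1]+p[2]-p[0]-p[3])
    else:
        e=[np.linalg.norm(p[0]-p[1])]; L=p[0]-p[1]; W=L
    print('  edges',np.round(e,4),'yaw',np.degrees(np.arctan2(L[1],L[0])).round(2),'fromW',np.degrees(np.arctan2(W[0],-W[1])).round(2))
m('seal',[(399,239),(453,263),(391,407),(335,378)],.022,5,[390,230])
m('flange',[(87,72),(262,64),(277,477),(100,485)],.015,5.7,[150,205])
m('bar',[(122,168),(180,168),(188,370),(130,370)],.045,5.7,[150,205])
m('holes',[(180,121),(189,425)],.015,5.7,[150,205])
o=[295-60,215]
m('bottom',[(440,70),(620,72),(616,491),(434,489)],.02,5.7,o)
m('dowel',[(530,121),(526,437)],.042,5.7,o)
E
```

```text
seal c [ 0.4713 -0.2573]
  edges [0.0211 0.055  0.0224 0.0537] yaw -26.29 fromW -26.36
flange c [0.5497 0.2453]
  edges [0.0554 0.1276 0.0554 0.1281] yaw 2.57 fromW 2.06
bar c [0.55   0.2439]
  edges [0.0176 0.06   0.0175 0.0601] yaw 2.96 fromW -0.5
holes c [0.55   0.2442]
  edges [0.094] yaw 2.32 fromW 92.32
bottom c [ 0.5278 -0.0109]
  edges [0.0551 0.1273 0.0551 0.1272] yaw -1.44 fromW -1.32
dowel c [ 0.5278 -0.0104]
  edges [0.0931] yaw -1.48 fromW 88.52
```

>>> move_arm:
  motion:
    - {"travel": [0.94,-0.73,0],"angular": [0,0,0]}
    - {"travel": [0.94,-0.73,0],"angular": [0,0,0]}
    - {"travel": [0.94,-0.73,0],"angular": [0,0,0]}
    - {"travel": [0.94,-0.73,0],"angular": [0,0,0]}
    - {"travel": [0.94,-0.73,0],"angular": [0,0,0]}
    - {"travel": [0.94,-0.73,0],"angular": [0,0,0]}
    - {"travel": [0.94,-0.73,0],"angular": [0,0,0]}
    - {"travel": [0.94,-0.73,0],"angular": [0,0,0]}
    - {"travel": [0.94,-0.73,0],"angular": [0,0,0]}
    - {"travel": [0.94,-0.73,0],"angular": [0,0,0]}
  fingers: 0

```text
clock: 1.4
tool_pos: [0.4714, -0.2563, 0.2326]
tool_rot: [0.989, 0.146, 0.0, 0.0]
ft_force: [0.0, -1.0, -0.1]
grip_width: 0.503
gripper_force: 0.0
```

>>> move_arm:
  motion:
    - {"travel": [0,0,0],"angular": [0,0,0.9]}
    - {"travel": [0,0,0],"angular": [0,0,0.9]}
    - {"travel": [0,0,0],"angular": [0,0,0.9]}
    - {"travel": [0,0,0],"angular": [0,0,0.9]}
    - {"travel": [0,0,0],"angular": [0,0,0.9]}
    - {"travel": [0,0,0],"angular": [0,0,0.9]}
    - {"travel": [0,0,0],"angular": [0,0,0.9]}
    - {"travel": [0,0,0],"angular": [0,0,0.88]}
    - {"travel": [0,0,0],"angular": [0,0,0]}
    - {"travel": [0,0,0],"angular": [0,0,0]}

```text
clock: 2.65
tool_pos: [0.4707, -0.2577, 0.2326]
tool_rot: [0.974, -0.226, -0.0, -0.0]
ft_force: [0.3, -0.9, -0.0]
grip_width: 0.503
gripper_force: 0.0
```

```bash
cat >> h.py <<'E'
from scipy.spatial.transform import Rotation as Ro
def togo(target,yaw):
    """remaining tool-frame shift (units of 40 mm) and turn (units of 6 deg) to a tool-down pose"""
    s=env.get_state(); R=Ro.from_quat(s['tool_rot'])
    T=Ro.from_euler('z',yaw,degrees=True)*Ro.from_euler('x',180,degrees=True)
    print('pos',s['tool_pos'].round(4),'F',s['ft_force'].round(2),'w',round(s['grip_width'],3),'gf',round(s['gripper_force'],1),'t',s['clock'])
    print('travel',(R.inv().apply(np.array(target)-s['tool_pos'])/.04).round(3),'ang',np.degrees((R.inv()*T).as_rotvec()).round(2)/6)
E
python3 -c "
from h import *
togo([.4713,-.2573,.0245],-26.3)"
```

```text
pos [ 0.4707 -0.2577  0.2326] F [ 0.27 -0.95 -0.03] w 0.503 gf 0.0 t 2.65
travel [ 0.009 -0.015  5.201] ang [-0.          0.00166667  0.02833333]
```

>>> move_arm:
  motion:
    - {"travel": [0.01,-0.01,0.9],"angular": [0,0,0.03]}
    - {"travel": [0,0,0.9],"angular": [0,0,0]}
    - {"travel": [0,0,0.9],"angular": [0,0,0]}
    - {"travel": [0,0,0.9],"angular": [0,0,0]}
    - {"travel": [0,0,0.8],"angular": [0,0,0]}
    - {"travel": [0,0,0.4],"angular": [0,0,0]}
    - {"travel": [0,0,0.2],"angular": [0,0,0]}
    - {"travel": [0,0,0.2],"angular": [0,0,0]}
    - {"travel": [0,0,0],"angular": [0,0,0]}

```text
clock: 3.78
tool_pos: [0.4714, -0.2576, 0.0248]
tool_rot: [0.974, -0.228, 0.0, 0.0]
ft_force: [0.2, 0.2, 0.4]
grip_width: 0.499
gripper_force: 0.0
```

```bash
python3 - <<'E'
from h import *
togo([.4713,-.2573,.0245],-26.3)
d=cam('scene'); u,v=w2px(d,[.4713,-.2573,.03])[0].astype(int); print(u,v)
cv2.imwrite('pics/g1.png',cv2.resize(d['color'][v-60:v+50,u-70:u+70],None,fx=5,fy=5,interpolation=cv2.INTER_CUBIC))
E
```

```text
pos [ 0.4714 -0.2576  0.0248] F [0.23 0.25 0.38] w 0.499 gf 0.0 t 3.775
travel [-0.006 -0.004  0.008] ang [-0.         -0.00166667 -0.01833333]
139 262
```

View pics/g1.png

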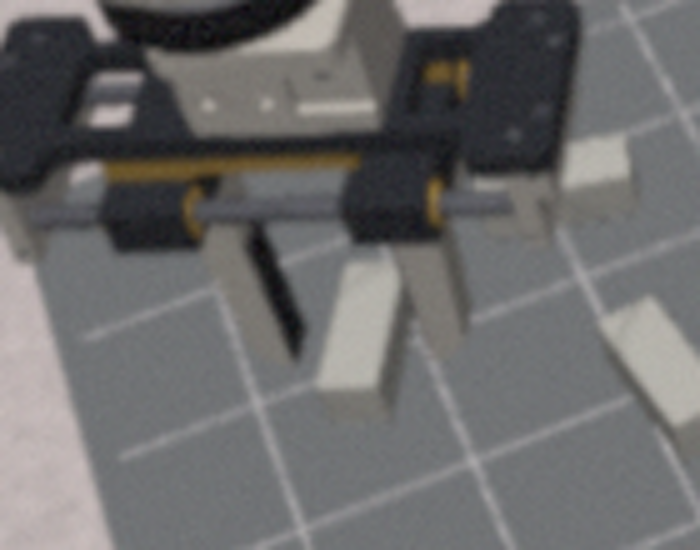

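The picture shows the seal at (360,335), between the open fingers at (290,350) and (445,345) and clear of the other bars. I'll close and lift.

>>> move_arm:
  motion:
    - {"travel": [0,0,0],"angular": [0,0,0]}
    - {"travel": [0,0,0],"angular": [0,0,0]}
    - {"travel": [0,0,0],"angular": [0,0,0]}
    - {"travel": [0,0,0],"angular": [0,0,0]}
    - {"travel": [0,0,0],"angular": [0,0,0]}
    - {"travel": [0,0,-0.4],"angular": [0,0,0]}
    - {"travel": [0,0,-0.8],"angular": [0,0,0]}
    - {"travel": [0,0,-0.9],"angular": [0,0,0]}
    - {"travel": [0,0,-0.4],"angular": [0,0,0]}
    - {"travel": [0,0,0],"angular": [0,0,0]}
  fingers: 1

```text
clock: 5.08
tool_pos: [0.4716, -0.2577, 0.1256]
tool_rot: [0.974, -0.229, 0.001, 0.0]
ft_force: [-0.8, -0.1, -0.9]
grip_width: 0.232
gripper_force: 30.0
```

```bash
python3 -c "
from h import *
togo([.5278,-.0107,.1],-1.45)"
```

```text
pos [ 0.4716 -0.2577  0.1256] F [-0.76 -0.1  -0.86] w 0.232 gf 30.0 t 5.075
travel [-1.493 -6.156  0.636] ang [ 0.005      -0.01666667 -4.16333333]
```

>>> move_arm:
  motion:
    - {"travel": [-0.19,-0.77,0],"angular": [0,0,0]}
    - {"travel": [-0.19,-0.77,0],"angular": [0,0,0]}
    - {"travel": [-0.19,-0.77,0],"angular": [0,0,0]}
    - {"travel": [-0.19,-0.77,0],"angular": [0,0,0]}
    - {"travel": [-0.19,-0.77,0],"angular": [0,0,0]}
    - {"travel": [-0.18,-0.77,0],"angular": [0,0,0]}
    - {"travel": [-0.18,-0.77,0],"angular": [0,0,0]}
    - {"travel": [-0.18,-0.77,0],"angular": [0,0,0]}

```text
clock: 6.08
tool_pos: [0.5271, -0.0093, 0.1228]
tool_rot: [0.974, -0.229, -0.001, 0.0]
ft_force: [1.0, -0.2, -0.4]
grip_width: 0.234
gripper_force: 30.0
```

>>> move_arm:
  motion:
    - {"travel": [0,0,0],"angular": [0,0,-0.85]}
    - {"travel": [0,0,0],"angular": [0,0,-0.85]}
    - {"travel": [0,0,0],"angular": [0,0,-0.85]}
    - {"travel": [0,0,0],"angular": [0,0,-0.85]}
    - {"travel": [0,0,0],"angular": [0,0,-0.76]}
    - {"travel": [0,0,0.9],"angular": [0,0,0]}
    - {"travel": [0,0,0],"angular": [0,0,0]}
    - {"travel": [0,0,0],"angular": [0,0,0]}

```text
clock: 7.08
tool_pos: [0.5276, -0.0103, 0.0889]
tool_rot: [1.0, -0.013, -0.0, -0.0]
ft_force: [-0.3, -0.5, 0.1]
grip_width: 0.23
gripper_force: 30.0
```

```bash
python3 - <<'E'
from h import *
togo([.5278,-.0107,.036],-1.45)
d=cam('scene'); u,v=w2px(d,[.5278,-.0107,.05])[0].astype(int); print(u-70,v-50)
cv2.imwrite('pics/p1.png',cv2.resize(d['color'][v-50:v+60,u-70:u+70],None,fx=5.5,fy=5.4,interpolation=cv2.INTER_CUBIC))
E
```

```text
pos [ 0.5276 -0.0103  0.0889] F [-0.32 -0.46  0.12] w 0.23 gf 30.0 t 7.075
travel [0.006 0.009 1.322] ang [-0.          0.005      -0.00333333]
214 174
```

View pics/p1.png

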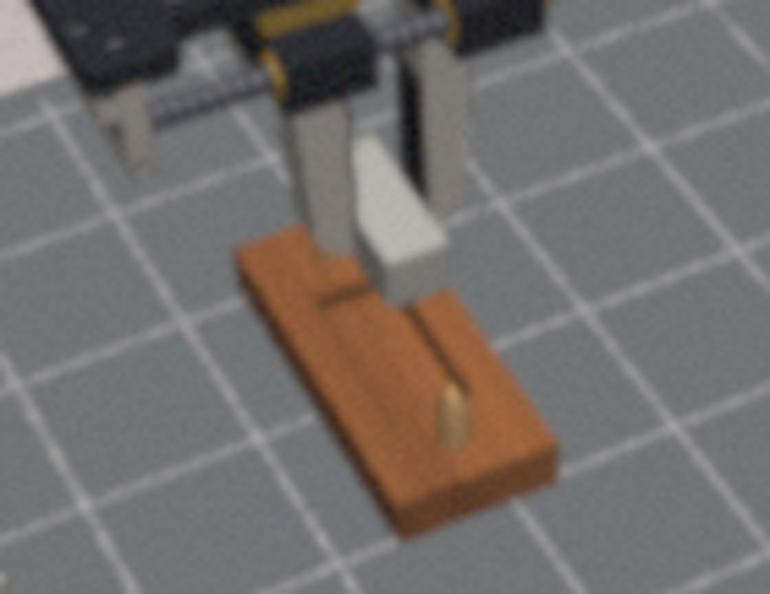

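The seal hangs level above the trough, with its front top edge at crop (392,266)–(445,240). I'll check its offset along x against the lower half.

```bash
python3 - <<'E'
from h import *
d=cam('scene')
f=lambda a:np.c_[(np.array(a)[:,0]+.5)/5.5-.5+214,(np.array(a)[:,1]+.5)/5.4-.5+174]
print(px2w(d,f([(392,266),(445,240)]),.0864).round(4))
print('bottom front corners',px2w(d,f([(401,508),(557,446)]),.02).round(4), 'dowel tip',px2w(d,f([(452,388)]),.042).round(4))
E
```

```text
[[ 0.5574 -0.0219  0.0864]
 [ 0.5551 -0.003   0.0864]]
bottom front corners [[ 0.5931 -0.04    0.02  ]
 [ 0.5936  0.0139  0.02  ]] dowel tip [[ 0.5739 -0.0119  0.042 ]]
```

>>> move_arm:
  motion:
    - {"travel": [0.02,0.01,0.6],"angular": [0,0,0]}
    - {"travel": [0,0,0.3],"angular": [0,0,0]}
    - {"travel": [0,0,0.15],"angular": [0,0,0]}
    - {"travel": [0,0,0.1],"angular": [0,0,0]}
    - {"travel": [0,0,0.1],"angular": [0,0,0]}
    - {"travel": [0,0,0.05],"angular": [0,0,0]}
    - {"travel": [0,0,0],"angular": [0,0,0]}

```text
clock: 8.05
tool_pos: [0.5284, -0.0108, 0.0367]
tool_rot: [1.0, -0.013, 0.0, -0.0]
ft_force: [-0.2, -0.1, -1.4]
grip_width: 0.233
gripper_force: 30.0
```

>>> move_arm:
  motion:
    - {"travel": [0,0,0.01],"angular": [0,0,0]}
    - {"travel": [0,0,0],"angular": [0,0,0]}
    - {"travel": [0,0,0],"angular": [0,0,0]}
    - {"travel": [0,0,0],"angular": [0,0,0]}
    - {"travel": [0,0,-0.3],"angular": [0,0,0]}
    - {"travel": [0,0,-0.9],"angular": [0,0,0]}
    - {"travel": [0,0,-0.9],"angular": [0,0,0]}
    - {"travel": [0,0,-0.9],"angular": [0,0,0]}
    - {"travel": [0,0,-0.5],"angular": [0,0,0]}
    - {"travel": [0,0,0],"angular": [0,0,0]}
  fingers: 0

```text
clock: 9.3
tool_pos: [0.5289, -0.0108, 0.1775]
tool_rot: [1.0, -0.013, 0.001, 0.0]
ft_force: [-0.4, 0.1, 0.1]
grip_width: 0.501
gripper_force: 0.0
```

```bash
python3 -c "
from h import *
togo([.55,.2445,.04],2.4)"
```

```text
pos [ 0.5289 -0.0108  0.1775] F [-0.39  0.08  0.07] w 0.501 gf 0.0 t 9.3
travel [ 0.358 -6.394  3.437] ang [ 0.00166667 -0.02       -0.64333333]
```

>>> move_arm:
  motion:
    - {"travel": [0.04,-0.8,0],"angular": [0,0,0]}
    - {"travel": [0.04,-0.8,0],"angular": [0,0,0]}
    - {"travel": [0.04,-0.8,0],"angular": [0,0,0]}
    - {"travel": [0.04,-0.8,0],"angular": [0,0,0]}
    - {"travel": [0.04,-0.8,0],"angular": [0,0,0]}
    - {"travel": [0.05,-0.8,0],"angular": [0,0,0]}
    - {"travel": [0.05,-0.8,0],"angular": [0,0,0]}
    - {"travel": [0.05,-0.79,0],"angular": [0,0,0]}
    - {"travel": [0,0,0],"angular": [0,0,-0.64]}
    - {"travel": [0,0,0],"angular": [0,0,0]}

```text
clock: 10.55
tool_pos: [0.5484, 0.2445, 0.1744]
tool_rot: [1.0, 0.021, -0.001, 0.0]
ft_force: [-1.1, 0.2, 0.3]
grip_width: 0.502
gripper_force: 0.0
```

```bash
python3 - <<'E'
from h import *
togo([.55,.2445,.04],2.4)
d=cam('top'); im=d['color']
c=cv2.resize(im[215:320,295:360],None,fx=5.7,fy=5.7,interpolation=cv2.INTER_CUBIC)
d=cam('scene'); b=cv2.resize(d['color'][195:280,245:325],None,fx=5,fy=7.035,interpolation=cv2.INTER_CUBIC)[:598]
cv2.imwrite('pics/placed.png',np.hstack([c,cv2.resize(b,(400,598))]))
E
```

```text
pos [0.5484 0.2445 0.1744] F [-1.11  0.23  0.26] w 0.502 gf 0.0 t 10.55
travel [ 4.600e-02 -2.000e-03  3.361e+00] ang [ 0.00666667  0.02166667 -0.00166667]
```

View pics/placed.png

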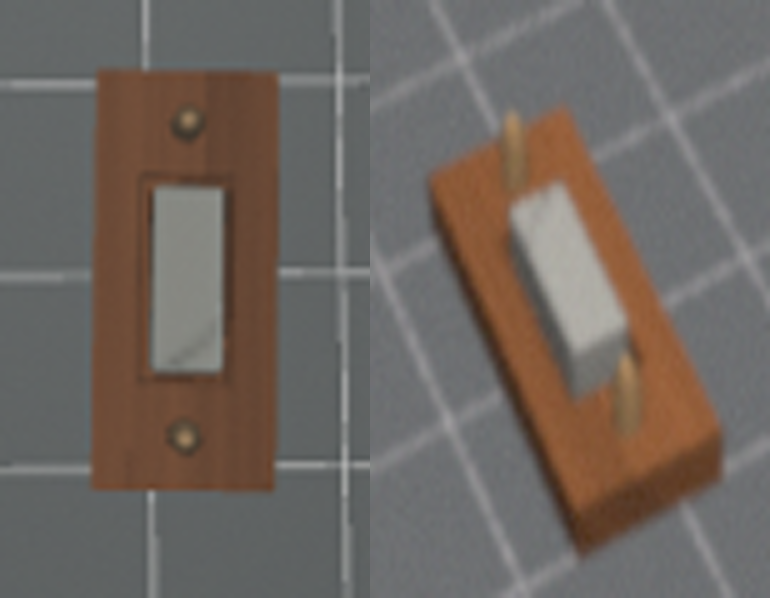

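The seal lies in the trough at crop (187,279), centred between the dowels at (187,121) and (184,437). Next I'll take the upper half.

>>> move_arm:
  motion:
    - {"travel": [0.04,0,0.9],"angular": [0,0.02,0]}
    - {"travel": [0,0,0.9],"angular": [0,0,0]}
    - {"travel": [0,0,0.8],"angular": [0,0,0]}
    - {"travel": [0,0,0.4],"angular": [0,0,0]}
    - {"travel": [0,0,0.2],"angular": [0,0,0]}
    - {"travel": [0,0,0.15],"angular": [0,0,0]}
    - {"travel": [0,0,0],"angular": [0,0,0]}
    - {"travel": [0,0,0],"angular": [0,0,0]}

```text
clock: 11.65
tool_pos: [0.5511, 0.2446, 0.043]
tool_rot: [1.0, 0.021, 0.001, -0.0]
ft_force: [0.2, -0.3, -0.4]
grip_width: 0.501
gripper_force: 0.0
```

```bash
python3 - <<'E'
from h import *
togo([.55,.2445,.04],2.4)
d=cam('scene'); u,v=w2px(d,[.55,.2445,.04])[0].astype(int)
cv2.imwrite('pics/g2.png',cv2.resize(d['color'][v-50:v+50,u-65:u+65],None,fx=5.5,fy=5.5,interpolation=cv2.INTER_CUBIC))
E
```

```text
pos [0.5511 0.2446 0.043 ] F [ 0.16 -0.28 -0.43] w 0.501 gf 0.0 t 11.65
travel [-0.027  0.002  0.075] ang [-0.00333333 -0.02833333 -0.005     ]
```

View pics/g2.png

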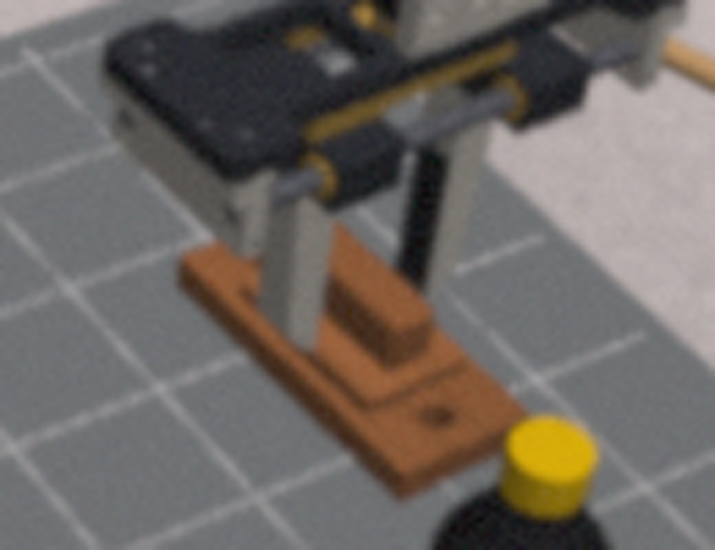

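The bar at (380,295) sits between the fingers at (290,320) and (430,260), and the ink bottle is clear. I'll lower a little more, close and lift.

>>> move_arm:
  motion:
    - {"travel": [-0.02,0,0.06],"angular": [0,0,0]}
    - {"travel": [0,0,0],"angular": [0,0,0]}
    - {"travel": [0,0,0],"angular": [0,0,0]}
    - {"travel": [0,0,0],"angular": [0,0,0]}
    - {"travel": [0,0,0],"angular": [0,0,0]}
    - {"travel": [0,0,0],"angular": [0,0,0]}
  fingers: 1

```text
clock: 12.45
tool_pos: [0.55, 0.2445, 0.0399]
tool_rot: [1.0, 0.021, 0.001, -0.0]
ft_force: [-0.3, 0.4, -0.3]
grip_width: 0.213
gripper_force: 30.0
```

>>> move_arm:
  motion:
    - {"travel": [0,0,-0.2],"angular": [0,0,0]}
    - {"travel": [0,0,-0.5],"angular": [0,0,0]}
    - {"travel": [0,0,-0.8],"angular": [0,0,0]}
    - {"travel": [0,0,-0.5],"angular": [0,0,0]}
    - {"travel": [0,0,0],"angular": [0,0,0]}

```text
clock: 13.08
tool_pos: [0.5505, 0.2447, 0.122]
tool_rot: [1.0, 0.021, 0.003, -0.001]
ft_force: [0.1, 0.4, -2.2]
grip_width: 0.21
gripper_force: 30.0
```

```bash
python3 -c "
from h import *
togo([.5278,-.0107,.061],-1.45)"
```

```text
pos [0.5505 0.2447 0.122 ] F [ 0.06  0.41 -2.17] w 0.21 gf 30.0 t 13.075
travel [-0.839  6.357  1.513] ang [-0.01166667 -0.04833333  0.63666667]
```

>>> move_arm:
  motion:
    - {"travel": [-0.1,0.79,0],"angular": [0,0,0]}
    - {"travel": [-0.1,0.8,0],"angular": [0,0,0]}
    - {"travel": [-0.11,0.8,0],"angular": [0,0,0]}
    - {"travel": [-0.11,0.8,0],"angular": [0,0,0]}
    - {"travel": [-0.11,0.8,0],"angular": [0,0,0]}
    - {"travel": [-0.11,0.8,0],"angular": [0,0,0]}
    - {"travel": [-0.1,0.8,0],"angular": [0,0,0]}
    - {"travel": [-0.1,0.77,0],"angular": [0,0,0]}
    - {"travel": [0,0,0],"angular": [0,0,0.63]}
    - {"travel": [0,0,0],"angular": [0,0,0]}

```text
clock: 14.32
tool_pos: [0.5263, -0.0114, 0.1188]
tool_rot: [1.0, -0.012, 0.0, -0.0]
ft_force: [-1.0, 0.1, -1.4]
grip_width: 0.215
gripper_force: 30.0
```

```bash
python3 -c "
from h import *
togo([.5278,-.0107,.061],-1.45)"
```

```text
pos [ 0.5263 -0.0114  0.1188] F [-0.98  0.1  -1.45] w 0.215 gf 30.0 t 14.325
travel [ 0.035 -0.018  1.445] ang [-0.00166667 -0.00833333  0.00333333]
```

>>> move_arm:
  motion:
    - {"travel": [0.03,-0.02,0.4],"angular": [0,0,0]}
    - {"travel": [0,0,0.25],"angular": [0,0,0]}
    - {"travel": [0,0,0],"angular": [0,0,0]}
    - {"travel": [0,0,0],"angular": [0,0,0]}
    - {"travel": [0,0,0],"angular": [0,0,0]}

```text
clock: 14.95
tool_pos: [0.5282, -0.0104, 0.0942]
tool_rot: [1.0, -0.012, 0.001, -0.0]
ft_force: [0.1, -0.1, -1.3]
grip_width: 0.212
gripper_force: 30.0
```

```bash
python3 - <<'E'
from h import *
togo([.5278,-.0107,.061],-1.45)
d=cam('scene'); u0,v0=235,175
a=cv2.resize(d['color'][v0:v0+100,u0:u0+100],None,fx=6,fy=6,interpolation=cv2.INTER_CUBIC)
cv2.imwrite('pics/fit.png',a)
s=env.get_state(); R=Ro.from_quat(s['tool_rot'])*Ro.from_euler('x',180,degrees=True)
o=s['tool_pos']-[0,0,.0399]
for n,p in (('flange top corner front-right',[.064,-.028,.015]),('front-left',[.064,.028,.015]),('hole',[.047,0,.015])):
    w=o+R.apply(p); q=w2px(d,w)[0]; print(n,w.round(4),(q-[u0,v0])*6)
B=Ro.from_euler('z',-1.45,degrees=True)
for p in ([.064,-.028,.0],[.064,.028,.0],[.064,-.028,.02],[.064,.028,.02]):
    print('bot',p,((w2px(d,B.apply(p)+[.5278,-.0107,0])[0])-[u0,v0])*6)
E
```

```text
pos [ 0.5282 -0.0104  0.0942] F [ 0.06 -0.14 -1.27] w 0.212 gf 30.0 t 14.95
travel [-0.013  0.009  0.83 ] ang [-0.         -0.02666667  0.00833333]
flange top corner front-right [ 0.5915 -0.04    0.0695] [298.23120183 433.96691822]
front-left [0.5928 0.016  0.0695] [484.0023027  363.69710105]
hole [ 0.5752 -0.0116  0.0694] [364.7021083  358.02782285]
bot [0.064, -0.028, 0.0] [308.18506331 596.39082092]
bot [0.064, 0.028, 0.0] [483.01633363 527.34503684]
bot [0.064, -0.028, 0.02] [304.92500964 551.50930907]
bot [0.064, 0.028, 0.02] [482.80818942 482.11225876]
```

View pics/fit.png

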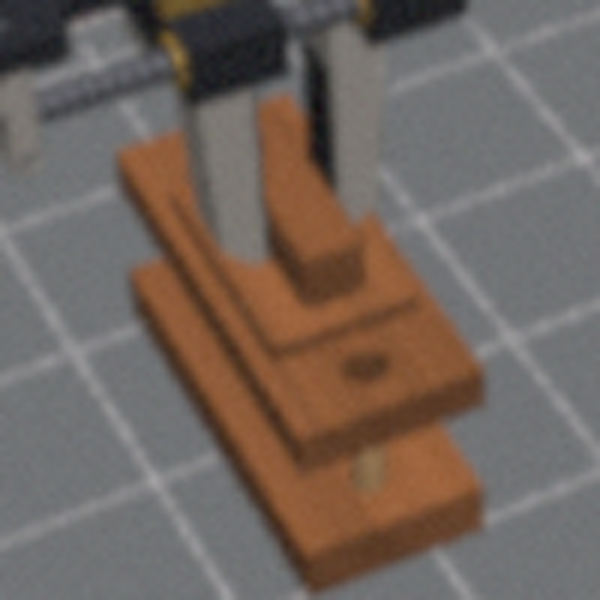

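The upper half's hole at (366,366) and its flange corners are offset from prediction by the same amount as the lower half's. That means they are aligned to within about 0.5 mm. I'll descend gently.

>>> move_arm:
  motion:
    - {"travel": [-0.005,0.005,0.3],"angular": [0,-0.02,0]}
    - {"travel": [0,0,0.15],"angular": [0,0,0]}
    - {"travel": [0,0,0.1],"angular": [0,0,0]}
    - {"travel": [0,0,0.1],"angular": [0,0,0]}
    - {"travel": [0,0,0],"angular": [0,0,0]}
    - {"travel": [0,0,0],"angular": [0,0,0]}

```text
clock: 15.75
tool_pos: [0.528, -0.0106, 0.068]
tool_rot: [1.0, -0.012, 0.0, -0.0]
ft_force: [0.5, 0.2, -1.3]
grip_width: 0.216
gripper_force: 30.0
```

Free so far, with 8 mm to go.

>>> move_arm:
  motion:
    - {"travel": [0,0,0.07],"angular": [0,0,0]}
    - {"travel": [0,0,0.06],"angular": [0,0,0]}
    - {"travel": [0,0,0.05],"angular": [0,0,0]}
    - {"travel": [0,0,0.03],"angular": [0,0,0]}
    - {"travel": [0,0,0],"angular": [0,0,0]}
    - {"travel": [0,0,0],"angular": [0,0,0]}

```text
clock: 16.5
tool_pos: [0.5279, -0.0106, 0.0599]
tool_rot: [1.0, -0.012, 0.0, -0.0]
ft_force: [-4.8, 0.2, 4.7]
grip_width: 0.215
gripper_force: 30.0
```

>>> move_arm:
  motion:
    - {"travel": [-0.005,0,0.005],"angular": [0,0,0]}
    - {"travel": [0,0,0],"angular": [0,0,0]}
    - {"travel": [0,0,0],"angular": [0,0,0]}
    - {"travel": [0,0,0],"angular": [0,0,0]}

```text
clock: 17.0
tool_pos: [0.5279, -0.0106, 0.0599]
tool_rot: [1.0, -0.012, 0.0, -0.0]
ft_force: [-2.8, -0.1, 5.2]
grip_width: 0.213
gripper_force: 30.0
```

>>> move_arm:
  motion:
    - {"travel": [-0.01,0,0.02],"angular": [0,0,0]}
    - {"travel": [0,0,0],"angular": [0,0,0]}
    - {"travel": [0,0,0],"angular": [0,0,0]}
    - {"travel": [0,0,0],"angular": [0,0,0]}

```text
clock: 17.5
tool_pos: [0.5279, -0.0106, 0.0598]
tool_rot: [1.0, -0.012, 0.001, -0.0]
ft_force: [-4.4, 0.5, 12.4]
grip_width: 0.212
gripper_force: 30.0
```

>>> move_arm:
  motion:
    - {"travel": [0,0,0.003],"angular": [0,0,0]}
    - {"travel": [0,0,0],"angular": [0,0,0]}
    - {"travel": [0,0,0],"angular": [0,0,0]}
    - {"travel": [0,0,0],"angular": [0,0,0]}
    - {"travel": [0,0,0],"angular": [0,0,0]}
    - {"travel": [0,0,0],"angular": [0,0,0]}
    - {"travel": [0,0,0],"angular": [0,0,0]}
    - {"travel": [0,0,0],"angular": [0,0,0]}

```text
clock: 18.5
tool_pos: [0.5279, -0.0106, 0.0599]
tool_rot: [1.0, -0.012, 0.001, -0.0]
ft_force: [-4.9, 0.4, 14.9]
grip_width: 0.216
gripper_force: 30.0
```

```bash
python3 - <<'E'
from h import *
d=cam('scene')
cv2.imwrite('pics/flush.png',cv2.resize(d['color'][175:275,235:335],None,fx=6,fy=6,interpolation=cv2.INTER_CUBIC))
togo([.5278,-.0107,.0599],-1.45)
E
```

```text
pos [ 0.5279 -0.0106  0.0598] F [-5.05  0.33 14.67] w 0.217 gf 30.0 t 18.55
travel [-0.003  0.003 -0.001] ang [-0.00166667 -0.01666667  0.00666667]
```

View pics/flush.png

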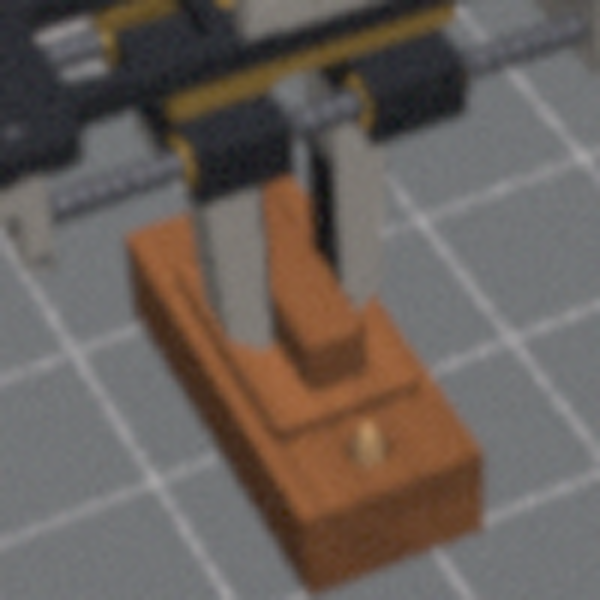

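The halves meet with no gap and the dowel stands through the hole at (368,442). The wrist reads a steady 15 N downward press and the grip holds at 30 N. I'll hand in.

```bash
python3 -c "
from h import *
print(env.hand_in()); togo([.5278,-.0107,.0599],-1.45)"
```

```text
the job is handed in; nothing more can be done
None
the job is handed in; nothing more can be done
```

I handed the job in at about 18.6 s: the seal lies in the trough, the upper half sits flush on both dowels, and the gripper is still holding it down with about 15 N; the hand-in returned no verdict.

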